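# Open the peristaltic pump head for re-tubing

## Task

Get the dosing pump ready for me to lay in a new tube: swing the hinged keeper bar fully shut over the rotor until it snaps into its detent, then push the sprung tensioner arm (it has an upright post for this) back away from the rotor until it is well past its ratchet click. The arm springs back if released, so finish while still holding it compressed with the fingers, the keeper bar still shut; leave the bottle, beaker and flask standing where they are.

Things in the scene. Friction and masses are not known exactly. Their poses are not given: they have to be found in the camera images.
- pump: Dosing pump fixed to the bench: grey housing 240 (x) x 270 (y) mm, aluminium deck 74 mm above the bench. Origin: centre of the underside, z up; 'pump x, y' below are in this frame. A three-roller rotor of radius 36 mm, up to 104 mm above the bench, stands at the deck's centre; the keeper bar swings over it, the tensioner arm lies on its +x side.
- keeper (a joint): Keeper bar's hinge angle about the vertical, rad. 0 = shut (bar along pump +y across the rotor), positive = open, free end swung towards pump -x; starts at 0.7 to 1.3; hard stop at -0.03. It stays where left (friction under 1 N at the post). A sprung plunger resists from about 0.11 to 0.06 (up to 9 N at the post), then draws it shut: snapped in, it reads below 0.04.
- keeper_hinge (a point): Keeper bar's hinge axis, at the bar's top face, 118 mm above the bench; at pump (0, -85) mm. The bar is steel, 16 mm wide, 10 mm thick (108 to 118 mm above the bench), about 170 mm long from the hinge to its nose.
- keeper_post (a point): Round black post standing on the keeper bar, 16 mm diameter, 44 mm tall (118 to 162 mm above the bench), 95 mm from the hinge axis. This point: centre of its foot, on the bar's top; its y axis points along the bar away from the hinge (at joint 0 its axes are the pump's). Push it towards its own +x to close the bar.
- tensioner (a joint): Angle of the sprung tensioner arm about the vertical, rad. 0 = rest (leaning 0.13 rad from the pump's y axis to -x, towards the rotor), grows as the free end is pushed to pump +x; stop at 0.27. Spring: 5 N at the post at rest, 13 N at the stop. A pawl adds some 4 N from about 0.11, then clicks over; above 0.21 it is past the click. Nothing latches: let go, it springs back.
- tensioner_hinge (a point): Tensioner arm's pivot axis, at the arm's top face, 94 mm above the bench; at pump (80, -90) mm. The arm is aluminium, 18 mm wide, 82 to 94 mm above the bench, 190 mm long, with a white idler block on its rotor side.
- tensioner_post (a point): Round black post standing on the tensioner arm near its free end, 16 mm diameter, 64 mm tall (94 to 158 mm above the bench), 160 mm from the pivot axis. This point: centre of its foot, on the arm's top; its y axis points along the arm away from the pivot. Push it towards its own +x, away from the rotor: 34 mm from rest to past the click, 43 mm to the stop.
- bottle: Loose amber reagent bottle, 64 mm diameter, 140 mm tall, standing beside the pump. Origin: centre of its underside. Leave alone.
- beaker: Loose open glass beaker, 68 mm diameter, 90 mm tall, standing beside the pump. Origin: centre of its underside. Leave alone.
- flask: Loose long-necked glass flask, 68 mm diameter, 140 mm tall, standing beside the pump. Origin: centre of its underside. Leave alone.
- catch (a point): Centre of the top of the keeper's catch block, fixed on the deck at pump (-10, 109) mm, 122 mm above the bench; 26 (x) x 24 (y) mm; the sprung plunger points from it to pump -y.
- pawl_guide (a point): Centre of the top of the pawl slider's guide block, fixed on the deck at pump (85, 124) mm, 104 mm above the bench; 26 (x) x 12 (y) mm; the small pawl slider sticks out of it by 28 mm to pump -y.

How it is judged (in metres and radians):
On the way, in this order (a step that is already met when the one before it is completed fails the run):
1. the keeper bar is shut in its detent (value of joint keeper below 0.045 rad), for 0.2 s.
2. the fingers have pushed the tensioner arm past its click (value of joint tensioner above 0.205 rad and contact force between the fingers and tensioner above 3 N and value of joint keeper below 0.045 rad), for 0.2 s.
At the end, for the whole second after the job is handed in: Keeper bar shut in its detent (joint below 0.045 rad), tensioner arm past its click (joint above 0.205 rad) and still (below 0.1 rad/s), held there by the fingers pushing on it with more than 3 N (all of step 2 and velocity of joint tensioner between -0.1 and 0.1 rad/s); the arm keeps its last pose, push and grip.
It fails at once if the bottle is shifted more than 40 mm or tipped (distance of bottle from where it was at the start of the episode above 0.04 m or angle between bottle's own z axis and vertical above 0.4 rad).
It fails at once if the beaker is shifted more than 40 mm or tipped (distance of beaker from where it was at the start of the episode above 0.04 m or angle between beaker's own z axis and vertical above 0.4 rad).
It fails at once if the flask is shifted more than 40 mm or tipped (distance of flask from where it was at the start of the episode above 0.04 m or angle between flask's own z axis and vertical above 0.4 rad).
It also fails if it takes over 48 s, if anything falls off the work surface, if the arm or the gripper's body presses on something with over 40 N, if the wrist force passes 120 N, or if a joint passes its speed limit or range.

## Robot

A 6-joint arm with a two-finger parallel gripper is mounted at the origin on the work surface. World frame = base frame: x ahead of the robot, y to its left, z up, the work surface at z = 0. Lengths are in mm, angles in rad, forces in N, time in s.
With the tool pointing down it reaches from about 275 to 1000 mm from the base axis. Payload 8.4 kg.
Tool frame: the origin (TCP) lies between the finger pads; the fingertips stand r.nose_length ahead of it and the grasp point (between the pads) lies 8 mm behind it (r.nose_length is the distance from the TCP to the fingertips, in mm); y points along the fingers, x is the direction in which the jaws open and shut, and the axes are right-handed (so a half turn about y gives the same grasp; the last joint's range is limited). The gripper opens to 85 mm and grips with 20 to 120 N. Pads are 22 mm wide; open, the fingers measure 114 mm over their backs; the gripper's body (76 mm by 85 mm) begins 54 mm behind the grasp point. The pads swing forward as they close: fully open they stand 13 mm farther back than shut.
Start: joints at [-1.157, 0.353, 1.633, -0, 1.155, -0.002], TCP at [252.45, -571.749, 242.281] pointing down, gripper open.
Joint ranges: [-2.63, 2.63], [-0.92, 2.1], [0.06, 2.66], [-1.3, 4.44], [0, 2.69], [-3.02, 3.02]. Speed limits (rad/s): [2.22, 2.22, 2.79, 3.14, 3.14, 3.14].

## Interface

Orientations are given as [roll, pitch, yaw] about the fixed x, y, z axes, in that order (R = Rz(yaw) Ry(pitch) Rx(roll)).
In Python, from rig import r, cams, order gives the robot as it stands. The module is installed in compiled form; this text tells all that it offers.
- The arm moves only by the shell command python3 -m crank 'ROWS' [FORCE]. ROWS is JSON, a list of rows, each a list of 7 numbers: the turn, a rotation vector about the tool's x, y, z in degrees, then the shift along the tool's x, y, z in cm, then the opening, from -1 (shut) to 1 (fully open). A call has exactly 10 rows; each row shifts and turns the pose as measured when the row begins, along the tool's axes as they then stand; what a row does not reach is not made up. A row lasts 1/12 s, in which the tool goes at most 41.7 mm and 7.16 degrees, less where a joint would pass 70% of its speed; a pose out of reach is approached as far as the arm can. A call with a gripper value outside its range is refused whole. The fingers move at their own pace and stop on an object; FORCE is the grip in N (left out, the last holds). Time passes only in rows, so rows that do not move let the fingers close, or fill a call up. It gives the time, the measured TCP pose, the force and the opening at its end, in the units of the state.
- r.sense(): the state, without advancing time (a new reading comes with each control period).
- cams.grab_frame(name): name is "scene" or "top"; returns the picture (480x640x3 uint8, blue, green, red); there is no depth.
- cams.camera_info(name): a dict with "intrinsics" (3x3 intrinsics, pixels), "view" (4x4, takes a point from world to camera coordinates). Camera axes: x right, y up, looking along -z (the intrinsics and any distortion apply to the point x, -y, -z); pixel columns grow to the right and rows downward; lengths in mm; the calibration is good to about 2 mm. A picture is of the moment at which its call begins. camera_info takes no time and is no camera call.
- order.sign_off(): hands the job in, once; it reports no verdict.
The state is a dict: "clock": time; "qpos": joint angles; "qvel": joint speeds; "joint_efforts": joint torques, N m; "eef_pos": TCP position; "tcp_rot": TCP orientation; "contact_force": force on the tool from outside, world axes, zero at the start; "wrist_torque": the same for the moment, N m; "opening": opening from 0.0 (shut) to 1.0 (fully open).
Only numpy, scipy, OpenCV 4.12 (cv2) and the standard library are available. Lean on these libraries where they do the work, as an engineer would, in place of code of your own. Each camera call takes 0.05 s, during which the arm holds its last target.

## Working session

There is one attempt and no reset: what is moved stays moved. The work goes in short steps, Python scripts to look and compute and a shell command to move; the robot and the scene stay as the last step left them, time stands still between calls to the robot, and variables do not carry over. Pictures are saved under pics/ and viewed, and the job is handed in when it is done.

```bash
mkdir -p pics; python3 - <<'E'
from rig import r,cams,order
import cv2
for n in("scene","top"):
    cv2.imwrite(f"pics/{n}0.png",cams.grab_frame(n)); i=cams.camera_info(n); print(n,i)
print(r.sense(), r.nose_length)
E
```

```text
scene {'intrinsics': array([[471.55260217,   0.        , 322.62830253],
       [  0.        , 471.55260217, 238.64395765],
       [  0.        ,   0.        ,   1.        ]]), 'view': array([[-4.57474001e-01,  8.89179540e-01, -8.79112825e-03,
         1.91900864e+02],
       [-7.36651521e-01, -3.73425446e-01,  5.63824417e-01,
         4.38068118e+02],
       [ 4.98058305e-01,  2.64411010e-01,  8.25847893e-01,
        -1.48454718e+03],
       [ 0.00000000e+00,  0.00000000e+00,  0.00000000e+00,
         1.00000000e+00]])}
top {'intrinsics': array([[558.44038408,   0.        , 310.24698444],
       [  0.        , 558.44038408, 252.68947254],
       [  0.        ,   0.        ,   1.        ]]), 'view': array([[ 2.88718307e-02, -9.99577568e-01, -3.33205874e-03,
         1.02125256e+02],
       [ 9.91467183e-01,  2.82133305e-02,  1.27266780e-01,
        -6.09647053e+02],
       [-1.27119010e-01, -6.97805183e-03,  9.91862926e-01,
        -1.36667320e+03],
       [ 0.00000000e+00,  0.00000000e+00,  0.00000000e+00,
         1.00000000e+00]])}
{'clock': 0.1, 'qpos': array([-1.15738852e+00,  3.53596922e-01,  1.63403619e+00,  1.40948851e-05,
        1.15520833e+00, -2.38883198e-03]), 'qvel': array([-3.90333365e-04, -7.26174489e-04, -9.78931146e-04, -4.29947297e-05,
       -9.73845959e-04, -1.34206429e-03]), 'joint_efforts': array([-5.22938590e-04, -6.06357121e+01, -3.42817640e+01, -1.57132677e-04,
        3.95153431e-03, -1.94862537e-06]), 'eef_pos': array([ 252.29740587, -571.37258847,  241.63557485]), 'tcp_rot': array([-1.57078046e+00,  1.24875114e-03, -1.15500538e+00]), 'contact_force': array([ 0.5775083 , -0.19608163,  0.535162  ]), 'wrist_torque': array([-0.0043051 ,  0.01065507,  0.02197661]), 'opening': 1.0010644768873593} 11.0
```

View pics/top0.png

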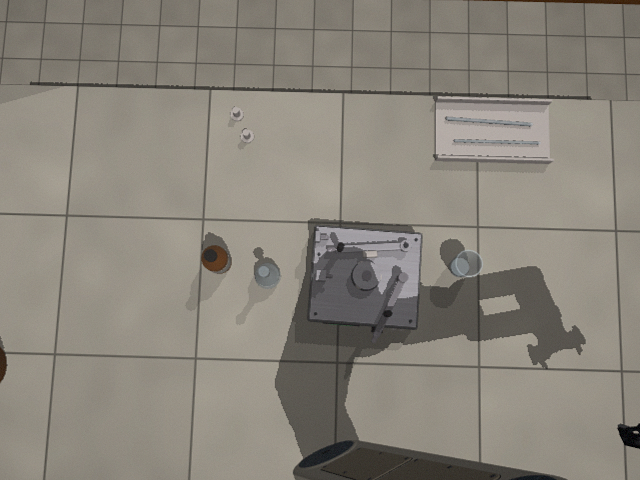

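View pics/scene0.png

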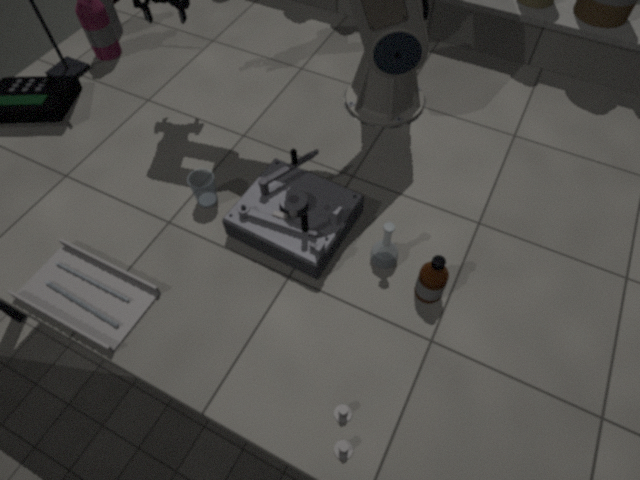

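```bash
python3 - <<'E'
import cv2
a=cv2.imread('pics/top0.png')[120:360,180:480]
cv2.imwrite('pics/top0c.png',cv2.resize(a,(750,600),interpolation=cv2.INTER_CUBIC))
E
```

```text
(no output)
```

View pics/top0c.png

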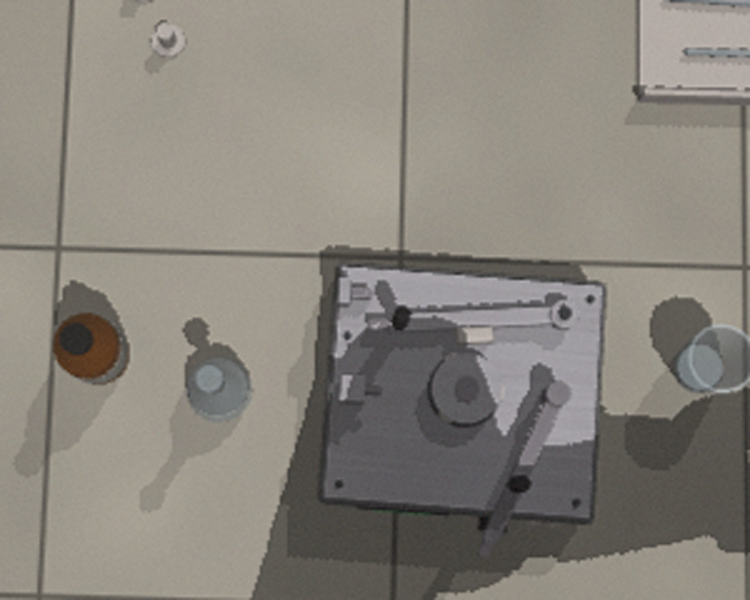

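The top view shows the pump rotated only a few degrees, with pump +x up in the image and +y to the left. The keeper hinge is at crop (558,393) and its post top near (519,484). The tensioner post top is at (401,317). The flask and bottle stand to the left and the beaker to the right, so they're in ±y beside the pump.

```bash
cat > h.py <<'E'
import numpy as np
from scipy.optimize import least_squares
from rig import r,cams,order
I={n:cams.camera_info(n) for n in("scene","top")}
def proj(n,p):
    c=(I[n]['view']@np.r_[p,1])[:3]; q=I[n]['intrinsics']@np.array([c[0],-c[1],-c[2]]); return q[:2]/q[2]
def ray(n,px,z):
    K,V=I[n]['intrinsics'],I[n]['view']; d=np.linalg.inv(K)@np.r_[px,1]; d=V[:3,:3].T@np.array([d[0],-d[1],-d[2]]); o=-V[:3,:3].T@V[:3,3]
    return o+d*(z-o[2])/d[2]
def P2W(s,p): 
    x,y,a=s; return np.array([x+np.cos(a)*p[0]-np.sin(a)*p[1], y+np.sin(a)*p[0]+np.cos(a)*p[1], p[2]])
E
python3 - <<'E'
from h import *
cr=lambda u,v:np.array([180+u/2.5,120+v/2.5])
obs=[((120,135,74),cr(343,266)),((120,-135,74),cr(606,284)),((-120,-135,74),cr(592,521)),((-120,135,74),cr(321,502)),((0,-85,118),cr(558,393)),((80,-90,94),cr(564,313))]
f=lambda s:np.concatenate([proj("top",P2W(s,p))-q for p,q in obs])
s=least_squares(f,[600,0,0]).x; print(s,f(s).round(1))
for nm,p in dict(kh=(0,-85,118),th=(80,-90,94),catch=(-10,109,122),kpost0=(0,10,162),pawl=(85,124,104),rotor=(0,0,104)).items():
    w=P2W(s,p);print(nm,w.round(1),proj("top",w).round(1),((proj("top",w)-[180,120])*2.5).round(),proj("scene",w).round(1))
def P(w):
    d=w[:2]-s[:2];c,q=np.cos(s[2]),np.sin(s[2]);return np.array([c*d[0]+q*d[1],-q*d[0]+c*d[1]])
kp=ray("top",cr(519,484),162);k=P(kp);print("kpost",kp,k,np.arctan2(-k[0],k[1]+85),np.hypot(k[0],k[1]+85))
tp=ray("top",cr(402,316),158);t=P(tp);print("tpost",tp,t,np.hypot(*(t-[80,-90])),np.arctan2(-(t[0]-80),t[1]+90))
for n,c,z in(("bottle",(75,338),140),("flask",(209,377),140),("beaker",(722,358),90)): print(n,ray("top",cr(*c),z).round())
E
python3 - <<'E'
import cv2
a=cv2.imread('pics/scene0.png')[130:310,170:470]
cv2.imwrite('pics/s0c.png',cv2.resize(a,(800,480),interpolation=cv2.INTER_CUBIC))
E
```

```text
[ 5.47403041e+02 -1.82389069e+01 -4.70210070e-02] [-2.7 -2.4  1.3 -1.4  1.9  1.8 -1.4  0.8  0.5  0.4  0.3  0.5]
kh [ 543.4 -103.1  118. ] [403.7 277.6] [559. 394.] [261.  179.8]
th [ 623.1 -111.9   94. ] [405.9 245.7] [565. 314.] [241.6 207.7]
catch [542.5  91.1 122. ] [321.4 275.5] [354. 389.] [332.9 207. ]
kpost0 [547.9  -8.2 162. ] [365.3 272.9] [463. 382.] [293.2 182.4]
pawl [638.1 101.6 104. ] [318.  236.4] [345. 291.] [317.9 243.7]
rotor [547.4 -18.2 104. ] [367.1 275.4] [468. 388.] [291.1 196.8]
kpost [456.80016678 -60.2857245  162.        ] [-88.5263775  -46.25901261] 1.158284466104776 96.63220797222861
tpost [607.85223674  48.72460035 158.        ] [57.23485042 69.73082832] 161.34493965501306 0.1415685529974207
bottle [581. 353. 140.]
flask [548. 226. 140.]
beaker [ 585. -265.   90.]
```

View pics/s0c.png

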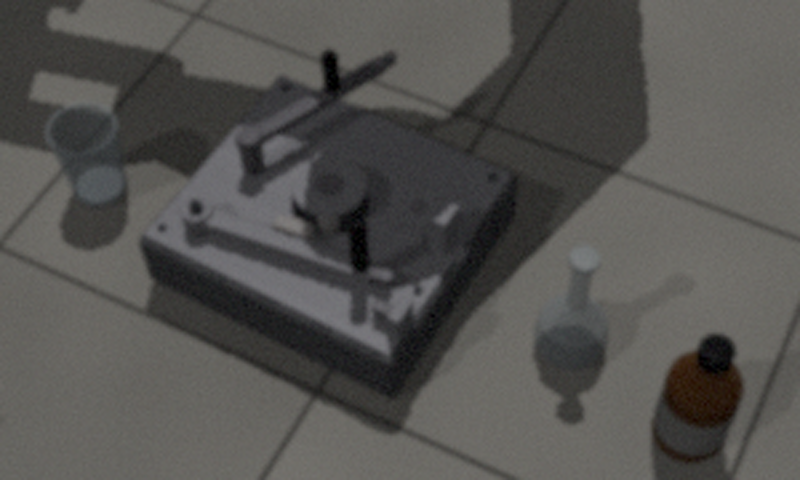

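```bash
python3 -m crank '[[0,0,0,-2.8,0,2.8,1],[0,0,0,-2.8,0,2.8,1],[0,0,0,-2.8,0,2.8,1],[0,0,0,-2.8,0,2.8,1],[0,0,0,-2.8,0,2.8,1],[0,0,0,-2.8,0,2.8,1],[0,0,0,-2.8,0,2.8,1],[0,0,0,-2.8,0,2.8,0.6],[0,0,0,-2.8,0,2.8,0.6],[0,0,0,-2.8,0,2.8,0.6]]' 40
cat > where.py <<'E'
from h import *
import sys
s=(547.4,-18.2,-0.047)
S=r.sense(); p=S['eef_pos']; d=p[:2]-s[:2];c,q=np.cos(s[2]),np.sin(s[2])
print("t %.2f"%S['clock'],"pump xy",(c*d[0]+q*d[1]).round(1),(-q*d[0]+c*d[1]).round(1),"z",p[2].round(1),"rot",S['tcp_rot'].round(3),"F",S['contact_force'].round(1),"op",round(float(S['opening']),3),'q',S['qpos'].round(2))
E
python3 where.py
```

```text
clock: 0.93
eef_pos: [396.1, -192.9, 237.9]
tcp_rot: [-1.573, 0.002, -1.166]
contact_force: [0.8, 0.9, -0.1]
opening: 0.807
t 0.93 pump xy -142.9 -181.6 z 237.9 rot [-1.573  0.002 -1.166] F [ 0.8  0.9 -0.1] op 0.807 q [-0.46  0.07  2.01 -0.    1.07  0.71]
```

```bash
python3 -m crank '[[0,-6.5,0,0,0,0,0.6],[0,-6.5,0,0,0,0,0.6],[0,-6.5,0,0,0,0,0.6],[0,-6.5,0,0,0,0,0.6],[0,-6.5,0,0,0,0,0.6],[0,-6.5,0,0,0,0,0.6],[0,-6.5,0,0,0,0,0.6],[0,-6.5,0,0,0,0,0.6],[0,-6.5,0,0,0,0,0.6],[0,-6.5,0,0,0,0,0.6]]'
python3 where.py
```

```text
clock: 1.77
eef_pos: [396.9, -181.3, 236.0]
tcp_rot: [-1.565, 0.006, 0.026]
contact_force: [0.8, 0.6, 0.8]
opening: 0.798
t 1.77 pump xy -142.6 -170.0 z 236.0 rot [-1.565  0.006  0.026] F [0.8 0.6 0.8] op 0.798 q [-0.43  0.07  2.02  0.    1.07 -0.46]
```

```bash
python3 -m crank '[[0,4.2,0,0,0,0,0.6],[0,0,0,0.8,0,1.8,0.6],[0,0,0,0.8,0.5,1.8,0.6],[0,0,0,0.8,0.5,1.8,0.6],[0,0,0,0.8,0.5,1.8,0.6],[0,0,0,0.8,0.5,1.8,0.6],[0,0,0,0.8,0.5,1.8,0.6],[0,0,0,0.6,0.5,1.6,0.6],[0,0,0,0,0,0,0.6],[0,0,0,0,0,0,0.6]]'
python3 where.py
python3 - <<'E'
from h import *; import cv2
a=cams.grab_frame("scene");cv2.imwrite('pics/s1.png',cv2.resize(a[100:280,190:430],(800,600)))
E
```

```text
clock: 2.6
eef_pos: [455.8, -54.2, 203.3]
tcp_rot: [-1.566, 0.01, -0.04]
contact_force: [-0.4, -0.9, -0.2]
opening: 0.796
t 2.60 pump xy -89.8 -40.3 z 203.3 rot [-1.566  0.01  -0.04 ] F [-0.4 -0.9 -0.2] op 0.796 q [-0.12  0.15  2.01  0.01  1.   -0.09]
```

View pics/s1.png

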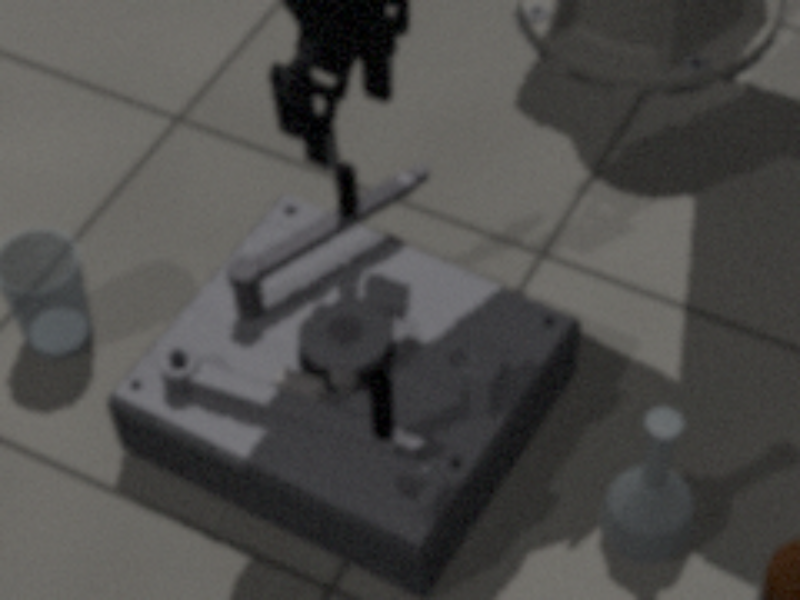

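The fingers straddle the keeper post in the scene view, with the post top at about crop (346,170). I'll cross-check the post's location from this camera.

```bash
python3 - <<'E'
from h import *
s=(547.4,-18.2,-0.047)
def P(w):
    d=w[:2]-s[:2];c,q=np.cos(s[2]),np.sin(s[2]);return np.array([c*d[0]+q*d[1],-q*d[0]+c*d[1]])
for px,z in(((190+346*.3,100+170*.3),162),((190+349*.3,100+216*.3),118),((190+242*.3,100+270*.3),118),((190+179*.3,100+360*.3),94)): print(P(ray("scene",px,z)).round(1))
E
```

```text
[-85.4 -41.5]
[-82.  -39.8]
[  1.4 -79.5]
[ 78.2 -85.2]
```

```bash
python3 -m crank '[[0,0,0,0.2,0,-0.4,0.6],[0,0,0,0,1.1,0,0.6],[0,0,0,0,1.1,0,0.6],[0,0,0,0,1.1,0,0.6],[0,0,0,0,1.1,0,0.6],[0,0,0,0,1.1,0,0.6],[0,0,0,0,1.0,0,0.6],[0,0,0,0,0,0,0.6],[0,0,0,0,0,0,0.6],[0,0,0,0,0,0,0.6]]'
python3 where.py
python3 - <<'E'
from h import *; import cv2
a=cams.grab_frame("scene");cv2.imwrite('pics/s2.png',cv2.resize(a[100:220,210:370],(800,600)))
a=cams.grab_frame("top");cv2.imwrite('pics/t2.png',cv2.resize(a[210:360,280:480],(800,600)))
E
```

```text
clock: 3.48
eef_pos: [457.2, -68.0, 138.8]
tcp_rot: [-1.568, 0.005, -0.048]
contact_force: [-0.8, 0.3, -0.6]
opening: 0.797
t 3.48 pump xy -87.8 -54.0 z 138.8 rot [-1.568  0.005 -0.048] F [-0.8  0.3 -0.6] op 0.797 q [-0.15  0.24  2.06  0.    0.84 -0.11]
```

View pics/s2.png

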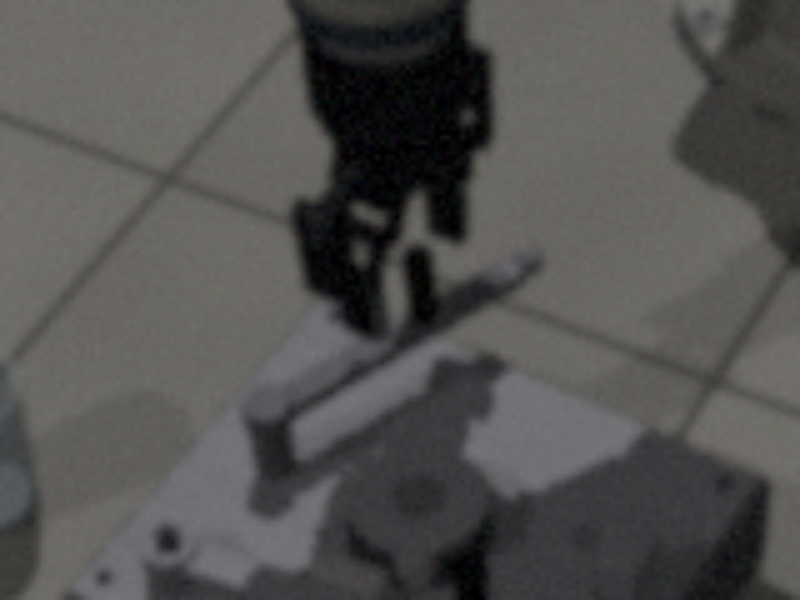

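View pics/t2.png

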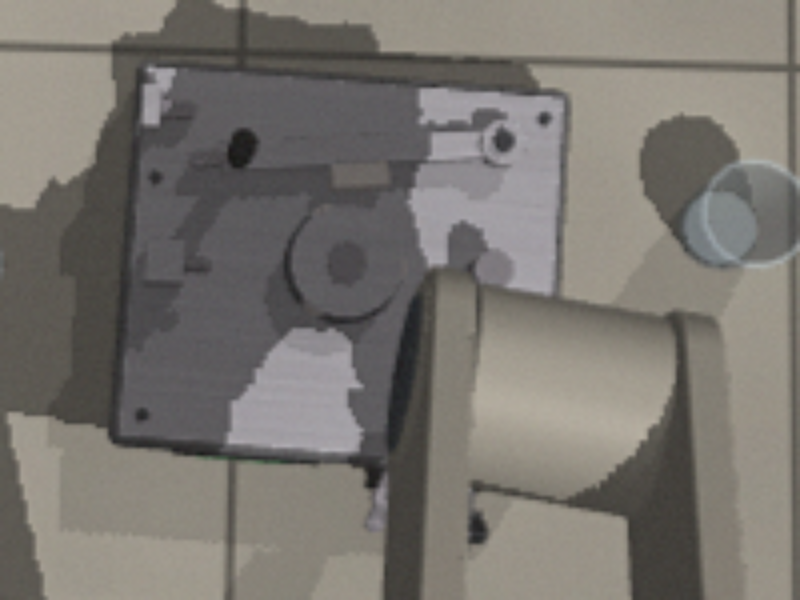

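The scene view shows the fingers low beside the post, with the post at (420,285) a bit towards +y of the finger plane, matching the measured -54. I'll shift +y and then close.

```bash
python3 -m crank '[[0,0,0,0,0,0.5,0.6],[0,0,0,0,0,0.4,0.6],[0,0,0,0,0,0,0.6],[0,0,0,0,0,0,0.6],[0,0,0,0,0,0,0.6],[0,0,0,0,0,0,0.6],[0,0,0,0,0,0,0.6],[0,0,0,0,0,0,0.6],[0,0,0,0,0,0,0.6],[0,0,0,0,0,0,0.6]]'
python3 where.py
```

```text
clock: 4.42
eef_pos: [459.2, -57.5, 141.0]
tcp_rot: [-1.568, 0.001, -0.046]
contact_force: [-0.0, 0.9, -0.6]
opening: 0.804
t 4.42 pump xy -86.2 -43.4 z 141.0 rot [-1.568e+00  1.000e-03 -4.600e-02] F [-0.   0.9 -0.6] op 0.804 q [-0.13  0.24  2.06  0.    0.84 -0.09]
```

```bash
python3 -m crank '[[0,0,0,0,0.3,-0.1,-0.3],[0,0,0,0,0,0,-1],[0,0,0,0,0,0,-1],[0,0,0,0,0,0,-1],[0,0,0,0,0,0,-1],[0,0,0,0,0,0,-1],[0,0,0,0,0,0,-1],[0,0,0,0,0,0,-1],[0,0,0,0,0,0,-1],[0,0,0,0,0,0,-1]]' 40
python3 where.py
python3 - <<'E'
from h import *; import cv2
a=cams.grab_frame("scene");cv2.imwrite('pics/s3.png',cv2.resize(a[100:220,210:370],(800,600)))
E
```

```text
clock: 5.25
eef_pos: [458.7, -58.6, 137.6]
tcp_rot: [-1.568, 0.002, -0.047]
contact_force: [-0.2, -0.3, 0.7]
opening: 0.175
t 5.25 pump xy -86.7 -44.6 z 137.6 rot [-1.568  0.002 -0.047] F [-0.2 -0.3  0.7] op 0.175 q [-0.13  0.24  2.07  0.    0.83 -0.09]
```

View pics/s3.png

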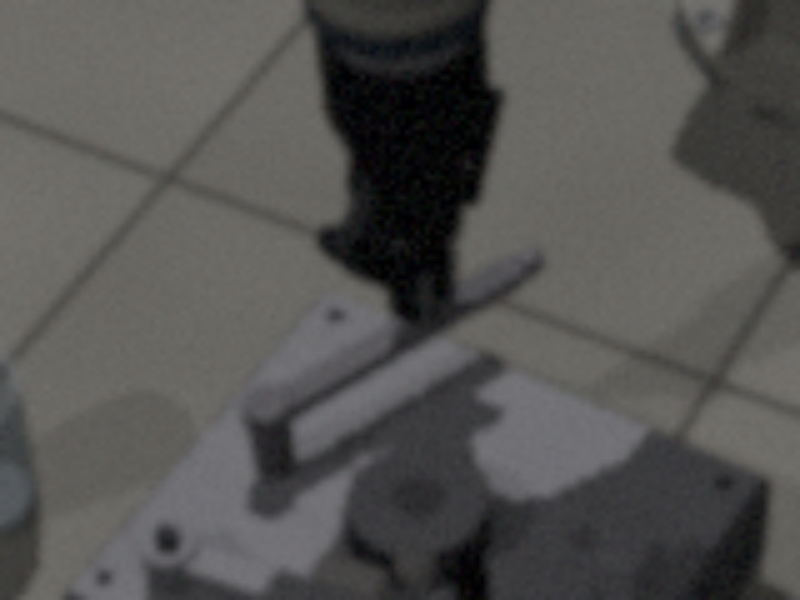

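Opening 0.175 (about 15 mm) and the picture shows the pads shut on the keeper post. I'll follow the arc about the hinge.

```bash
python3 -m crank '[[0,0,0,0.43,0,0.85,-1],[0,0,0,0.51,0,0.8,-1],[0,0,0,0.59,0,0.74,-1],[0,0,0,0.66,0,0.68,-1],[0,0,0,0.73,0,0.61,-1],[0,0,0,0.78,0,0.54,-1],[0,0,0,0,0,0,-1],[0,0,0,0,0,0,-1],[0,0,0,0,0,0,-1],[0,0,0,0,0,0,-1]]' 40
python3 where.py
```

```text
clock: 6.13
eef_pos: [491.8, -15.0, 137.5]
tcp_rot: [-1.567, 0.017, -0.051]
contact_force: [-1.7, 0.5, 0.2]
opening: 0.173
t 6.13 pump xy -55.7 0.6 z 137.5 rot [-1.567  0.017 -0.051] F [-1.7  0.5  0.2] op 0.173 q [-0.04  0.29  2.    0.01  0.87  0.01]
```

```bash
python3 -m crank '[[0,0,0,0,0,-0.5,-1],[0,0,0,0.6,0,-0.1,-1],[0,0,0,0.6,0,0.3,-1],[0,0,0,0.7,0,0.3,-1],[0,0,0,0.7,0,0.2,-1],[0,0,0,0.7,0,0.2,-1],[0,0,0,0,0,0,-1],[0,0,0,0,0,0,-1],[0,0,0,0,0,0,-1],[0,0,0,0,0,0,-1]]' 40
python3 where.py
python3 - <<'E'
from h import *; import cv2
a=cams.grab_frame("scene");cv2.imwrite('pics/s4.png',cv2.resize(a[100:250,210:410],(800,600)))
E
```

```text
clock: 6.97
eef_pos: [511.2, -2.6, 137.4]
tcp_rot: [-1.546, 0.043, -0.062]
contact_force: [-2.9, 1.6, 0.3]
opening: 0.174
t 6.97 pump xy -36.9 13.9 z 137.4 rot [-1.546  0.043 -0.062] F [-2.9  1.6  0.3] op 0.174 q [-0.03  0.33  1.94  0.03  0.91  0.02]
```

View pics/s4.png

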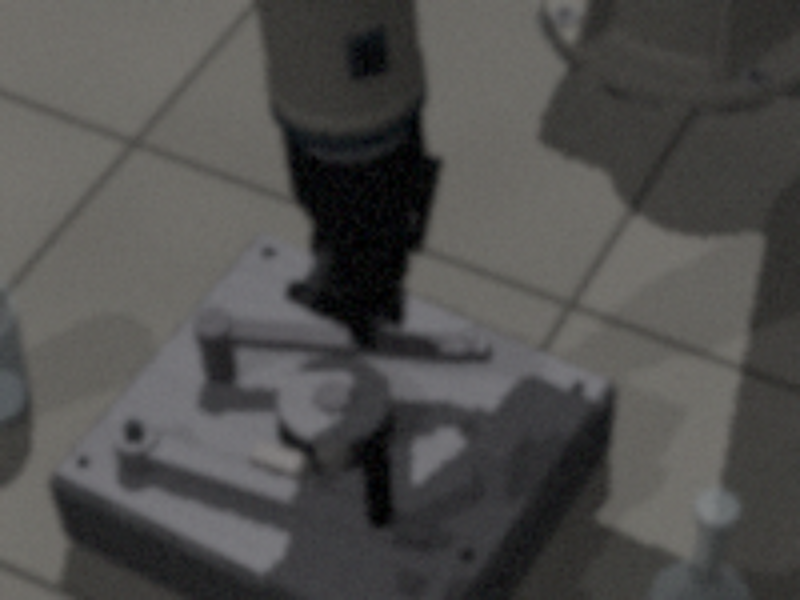

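```bash
python3 -m crank '[[0,0,0,0,0,0,-0.45],[-0.7,0,-1.2,0,0,-0.4,-0.45],[-0.7,0,-1.2,0,0,-0.3,-0.45],[0,0,0,0,0,-0.2,-0.45],[0,0,0,0,0,0,-0.45],[0,0,0,0,0,0,-0.45],[0,0,0,0,0,0,-0.45],[0,0,0,0,0,0,-0.45],[0,0,0,0,0,0,-0.45],[0,0,0,0,0,0,-0.45]]' 40
python3 where.py
```

```text
clock: 7.85
eef_pos: [510.4, -13.4, 137.0]
tcp_rot: [-1.571, 0.004, -0.062]
contact_force: [0.7, 0.1, 0.5]
opening: 0.276
t 7.85 pump xy -37.2 3.1 z 137.0 rot [-1.571  0.004 -0.062] F [0.7 0.1 0.5] op 0.276 q [-0.03  0.31  1.97 -0.    0.87  0.03]
```

```bash
python3 -m crank '[[0,1,0,0.5,0,0.1,-0.45],[0,0,0,0.5,0,0.1,-0.45],[0,0,0,0.5,0,0.1,-0.45],[0,0,0,0.5,0,0.1,-0.45],[0,0,0,0.5,0,0,-0.45],[0,0,0,0.4,0,0,-0.45],[0,0,0,0,0,0,-0.45],[0,0,0,0,0,0,-0.45],[0,0,0,0,0,0,-0.45],[0,0,0,0,0,0,-0.45]]' 40
python3 where.py
```

```text
clock: 8.68
eef_pos: [543.0, -11.1, 136.2]
tcp_rot: [-1.571, 0.005, -0.081]
contact_force: [-1.1, -0.4, -0.6]
opening: 0.272
t 8.68 pump xy -4.7 6.9 z 136.2 rot [-1.571  0.005 -0.081] F [-1.1 -0.4 -0.6] op 0.272 q [-0.02  0.36  1.9  -0.    0.89  0.06]
```

```bash
python3 -m crank '[[0,-1.9,0,0,0,0,-0.45],[0,0,0,0.3,0,0.1,-0.45],[0,0,0,0.3,0,0,-0.45],[0,0,0,0.3,0,0,-0.45],[0,0,0,0.3,0,0,-0.45],[0,0,0,0,0,0,-0.45],[0,0,0,0,0,0,-0.45],[0,0,0,0,0,0,-0.45],[0,0,0,0,0,0,-0.45],[0,0,0,0,0,0,-0.45]]' 40
python3 where.py
```

```text
clock: 9.52
eef_pos: [554.4, -11.0, 136.2]
tcp_rot: [-1.572, 0.007, -0.05]
contact_force: [-0.2, 0.3, -0.2]
opening: 0.277
t 9.52 pump xy 6.7 7.5 z 136.2 rot [-1.572  0.007 -0.05 ] F [-0.2  0.3 -0.2] op 0.277 q [-0.02  0.37  1.87 -0.    0.9   0.03]
```

```bash
python3 -m crank '[[0,0,0,0.2,0,0,-0.45],[0,0,0,0.1,0,0,-0.45],[0,0,0,0.1,0,0,-0.45],[0,0,0,0.1,0,0,-0.45],[0,0,0,0.1,0,0,-0.45],[0,0,0,0.1,0,0,-0.45],[0,0,0,0.1,0,0,-0.45],[0,0,0,0.1,0,0,-0.45],[0,0,0,0,0,0,-0.45],[0,0,0,0,0,0,-0.45]]' 40
python3 where.py
python3 - <<'E'
from h import *; import cv2
a=cams.grab_frame("scene");cv2.imwrite('pics/s5.png',cv2.resize(a[100:250,210:410],(800,600)))
E
```

```text
clock: 10.35
eef_pos: [555.7, -11.0, 135.1]
tcp_rot: [-1.572, 0.025, -0.05]
contact_force: [-1.1, 0.1, -0.1]
opening: 0.278
t 10.35 pump xy 8.0 7.6 z 135.1 rot [-1.572  0.025 -0.05 ] F [-1.1  0.1 -0.1] op 0.278 q [-0.02  0.39  1.86 -0.    0.92  0.03]
```

View pics/s5.png

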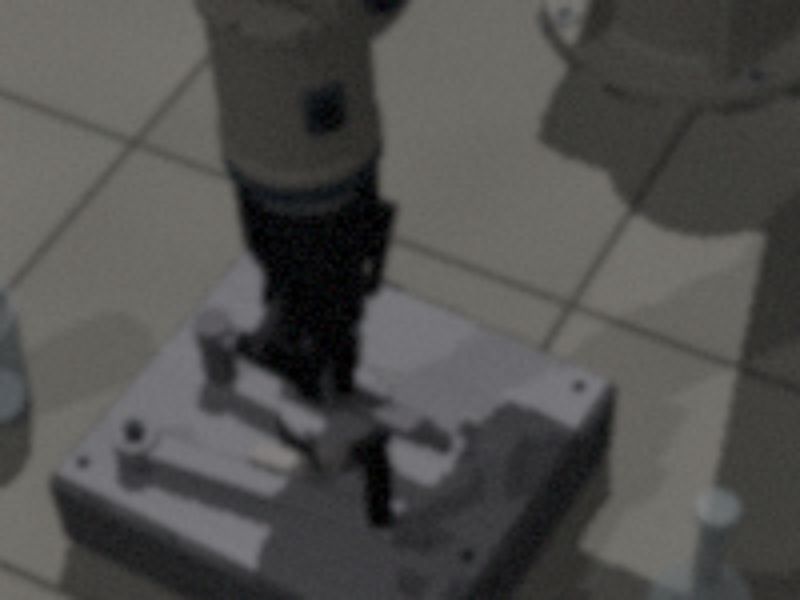

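```bash
python3 -m crank '[[0,0,-1.2,0,0,0,-0.45],[0,0,0,0,0,0,-0.45],[0,0,0,0,0,0,-0.45],[0,0,0,0,0,0,-0.45],[0,0,0,0,0,0,-0.45],[0,0,0,0.3,0,0,-0.45],[0,0,0,0.3,0,0,-0.45],[0,0,0,0.3,0,0,-0.45],[0,0,0,0.3,0,0,-0.45],[0,0,0,0.3,0,0,-0.45]]' 40
python3 where.py
```

```text
clock: 11.23
eef_pos: [555.9, -11.0, 132.7]
tcp_rot: [-1.572, 0.039, -0.05]
contact_force: [-13.2, 0.6, 9.5]
opening: 0.275
t 11.23 pump xy 8.1 7.6 z 132.7 rot [-1.572  0.039 -0.05 ] F [-13.2   0.6   9.5] op 0.275 q [-0.02  0.4   1.85 -0.    0.94  0.03]
```

The arm met the hard stop with 13 N. I'll back off 4 mm, level and lift.

```bash
python3 -m crank '[[0,0,0,-0.3,-0.2,0,-0.3],[0,0,-1.1,-0.1,-0.2,0,-0.3],[0,0,-1.1,0,-0.2,0,-0.2],[0,0,0,0,-0.5,0,-0.2],[0,0,0,0,-1.0,0,-0.2],[0,0,0,0,-1.2,0,-0.2],[0,0,0,0,-1.2,0,-0.2],[0,0,0,0,-1.2,0,-0.2],[0,0,0,0,0,0,-0.2],[0,0,0,0,0,0,-0.2]]' 40
python3 where.py
python3 - <<'E'
from h import *; import cv2
a=cams.grab_frame("scene");cv2.imwrite('pics/s6.png',cv2.resize(a[100:250,210:410],(800,600)))
a=cams.grab_frame("top");cv2.imwrite('pics/t6.png',cv2.resize(a[210:360,280:480],(800,600)))
E
```

```text
clock: 12.07
eef_pos: [554.8, -10.8, 198.6]
tcp_rot: [-1.572, -0.011, -0.05]
contact_force: [-0.2, 0.3, -0.7]
opening: 0.4
t 12.07 pump xy 7.0 7.7 z 198.6 rot [-1.572 -0.011 -0.05 ] F [-0.2  0.3 -0.7] op 0.4 q [-0.02  0.29  1.83 -0.    1.01  0.03]
```

View pics/s6.png

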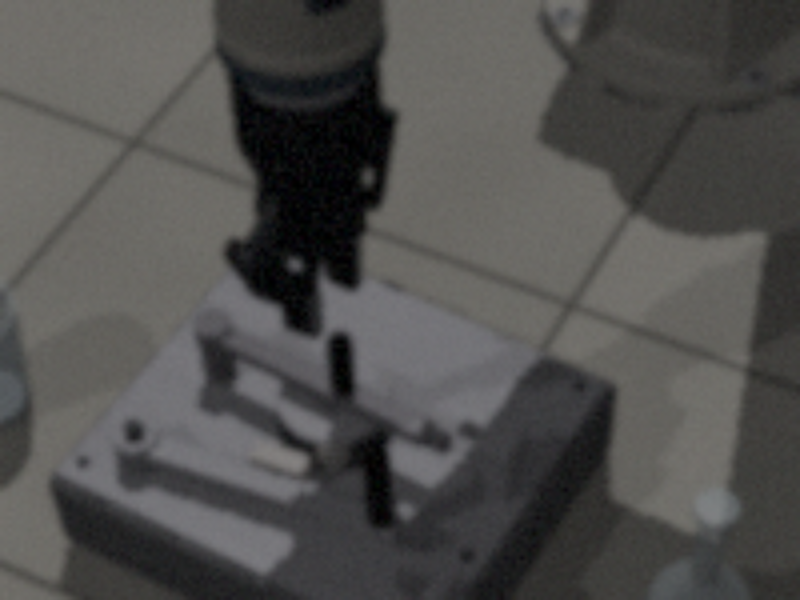

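View pics/t6.png

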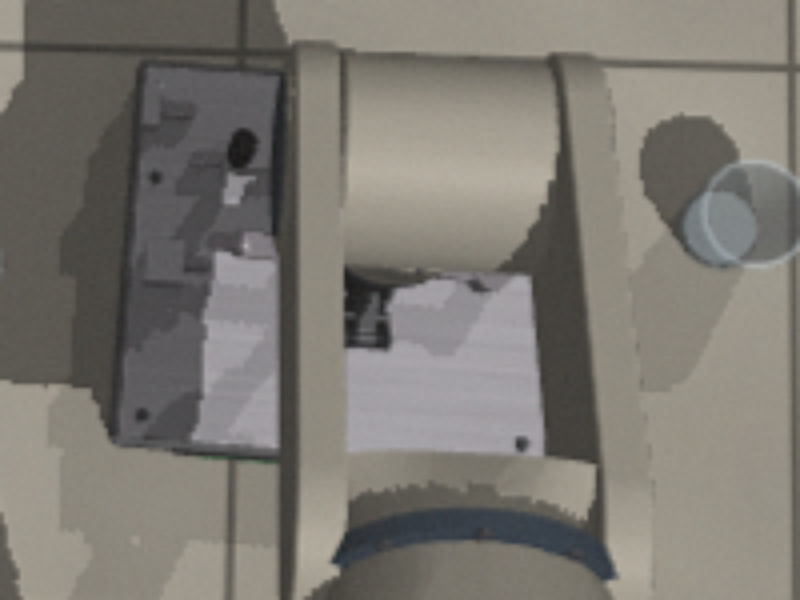

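The scene view shows the bar lying across the rotor to the catch, with its nose at crop (437,437). In the top view the nose is at (245,243). I'll check the angle numerically.

```bash
python3 - <<'E'
from h import *
s=(547.4,-18.2,-0.047)
for th in (0,.1,-.03):
  for nm,p in dict(h=(0,-85,118),post=(-95*np.sin(th),-85+95*np.cos(th),162),nose=(-170*np.sin(th),-85+170*np.cos(th),118)).items():
    w=P2W(s,p); print(th,nm,((proj("scene",w)-[210,100])*4).round(),((proj("top",w)-[280,210])*4).round())
w=ray("top",(280+243/4,210+147/4-0.0),158); print(w)
E
```

```text
0 h [204. 319.] [495. 270.]
0 post [333. 329.] [341. 251.]
0 nose [447. 428.] [207. 249.]
0.1 h [204. 319.] [495. 270.]
0.1 post [341. 318.] [341. 268.]
0.1 nose [460. 407.] [207. 277.]
-0.03 h [204. 319.] [495. 270.]
-0.03 post [330. 333.] [341. 246.]
-0.03 nose [442. 434.] [208. 240.]
[607.03443574  48.82195386 158.        ]
```

Shut: allowing for the scene camera's ~2 px bias, the post and nose match angle 0. Next I'll move over to the tensioner post.

```bash
python3 -m crank '[[0,0,0.6,0,0,0,0.1],[0,0,0,0.8,0,1.0,0.1],[0,0,0,0.8,0,1.0,0.1],[0,0,0,0.8,0,1.0,0.1],[0,0,0,0.8,0,1.0,0.1],[0,0,0,0.8,0,0.8,0.1],[0,0,0,0.4,0,0.4,0.1],[0,0,0,0,0,0,0.1],[0,0,0,0,0,0,0.1],[0,0,0,0,0,0,0.1]]' 40
python3 where.py
```

```text
clock: 13.0
eef_pos: [605.9, 46.5, 193.8]
tcp_rot: [-1.572, 0.007, -0.048]
contact_force: [-0.5, -0.3, -0.3]
opening: 0.549
t 13.00 pump xy 55.4 67.4 z 193.8 rot [-1.572  0.007 -0.048] F [-0.5 -0.3 -0.3] op 0.549 q [ 0.07  0.38  1.71 -0.    1.06  0.12]
```

```bash
python3 -m crank '[[0,0,0,0.2,0.4,0.2,0.1],[0,0,0,0,0.8,0,0.1],[0,0,0,0,0.8,0,0.1],[0,0,0,0,0.8,0,0.1],[0,0,0,0,0.8,0,0.1],[0,0,0,0,0.8,0,0.1],[0,0,0,0,0.8,0,0.1],[0,0,0,0,0.4,0,0.1],[0,0,0,0,0,0,0.1],[0,0,0,0,0,0,0.1]]' 40
python3 where.py
python3 - <<'E'
from h import *; import cv2
a=cams.grab_frame("scene");cv2.imwrite('pics/s7.png',cv2.resize(a[100:250,210:410],(800,600)))
E
```

```text
clock: 13.83
eef_pos: [605.1, 46.5, 130.2]
tcp_rot: [-1.573, 0.01, -0.05]
contact_force: [0.1, 0.4, 0.4]
opening: 0.55
t 13.83 pump xy 54.6 67.4 z 130.2 rot [-1.573  0.01  -0.05 ] F [0.1 0.4 0.4] op 0.55 q [ 0.07  0.45  1.76 -0.    0.94  0.13]
```

View pics/s7.png

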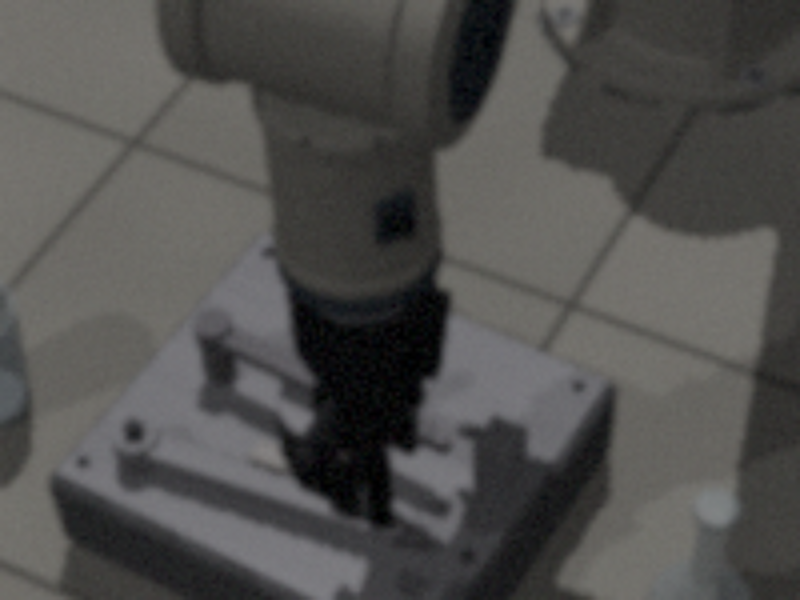

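The post (foot at about (380,522)) sits between the fingers. I'll raise slightly, shift +y 2 mm and close.

```bash
python3 -m crank '[[0,0,-0.5,0.2,-0.4,0.2,0],[0,0,0,0,0,0,-1],[0,0,0,0,0,0,-1],[0,0,0,0,0,0,-1],[0,0,0,0,0,0,-1],[0,0,0,0,0,0,-1],[0,0,0,0,0,0,-1],[0,0,0,0,0,0,-1],[0,0,0,0,0,0,-1],[0,0,0,0,0,0,-1]]' 40
python3 where.py
```

```text
clock: 14.72
eef_pos: [611.7, 48.6, 136.2]
tcp_rot: [-1.573, -0.009, -0.05]
contact_force: [3.1, -0.5, -4.8]
opening: 0.171
t 14.72 pump xy 61.1 69.7 z 136.2 rot [-1.573 -0.009 -0.05 ] F [ 3.1 -0.5 -4.8] op 0.171 q [ 0.08  0.45  1.75 -0.    0.93  0.13]
```

Gripped on the tensioner post (opening 0.17). Now I'll push to +x.

```bash
python3 -m crank '[[0,0,0.5,0.4,0,0,-1],[0,0,0,0.4,0,0,-1],[0,0,0,0.4,0,0,-1],[0,0,0,0.4,0,0,-1],[0,0,0,0.4,0,0,-1],[0,0,0,0.4,0,0,-1],[0,0,0,0.4,0,0,-1],[0,0,0,0.4,0,0,-1],[0,0,0,0.4,0,0,-1],[0,0,0,0.4,0,0,-1]]' 60
python3 where.py
```

```text
clock: 15.55
eef_pos: [634.6, 49.9, 135.8]
tcp_rot: [-1.57, 0.043, -0.053]
contact_force: [-13.2, 0.1, 6.7]
opening: 0.171
t 15.55 pump xy 83.9 72.1 z 135.8 rot [-1.57   0.043 -0.053] F [-13.2   0.1   6.7] op 0.171 q [0.07 0.5  1.66 0.01 1.02 0.12]
```

```bash
python3 -m crank '[[0,0,-0.8,0.4,0,0,-1],[0,0,-0.8,0.4,0,-0.1,-1],[0,0,-0.8,0.4,0,0,-1],[0,0,-0.8,0.4,0,-0.1,-1],[0,0,-0.8,0.4,0,0,-1],[0,0,-0.8,0.4,0,0,-1],[0,0,-0.5,0.4,0,0,-1],[0,0,-0.5,0.3,0,0,-1],[0,0,-0.5,0.3,0,0,-1],[0,0,-0.5,0.3,0,0,-1]]' 60
python3 where.py
```

```text
clock: 16.38
eef_pos: [644.0, 49.4, 135.8]
tcp_rot: [-1.568, -0.011, -0.059]
contact_force: [-11.7, 1.1, 9.0]
opening: 0.17
t 16.38 pump xy 93.3 72.1 z 135.8 rot [-1.568 -0.011 -0.059] F [-11.7   1.1   9. ] op 0.17 q [0.07 0.49 1.68 0.   0.96 0.13]
```

```bash
python3 -m crank '[[0,0,-0.2,0.5,0,-0.1,-1],[0,0,-0.2,0.5,0,0,-1],[0,0,-0.2,0.5,0,0,-1],[0,0,-0.2,0.5,0,0,-1],[0,0,-0.2,0.5,0,0,-1],[0,0,-0.2,0.5,0,0,-1],[0,0,-0.2,0.5,0,0,-1],[0,0,-0.2,0.5,0,0,-1],[0,0,-0.2,0.5,0,0,-1],[0,0,-0.2,0.5,0,0,-1]]' 60
python3 where.py
```

```text
clock: 17.22
eef_pos: [655.4, 48.5, 135.7]
tcp_rot: [-1.569, 0.043, -0.062]
contact_force: [-25.6, 1.9, 14.0]
opening: 0.171
t 17.22 pump xy 104.8 71.7 z 135.7 rot [-1.569  0.043 -0.062] F [-25.6   1.9  14. ] op 0.171 q [0.07 0.53 1.61 0.01 1.04 0.13]
```

Force has jumped to 26 N at a travel of about 44 mm, so the arm is at its stop. I'll hold with a milder push and check.

```bash
python3 -m crank '[[0,0,-0.6,0.4,0,0,-1],[0,0,-0.6,0.4,0,0,-1],[0,0,-0.6,0.4,0,0,-1],[0,0,-0.4,0.4,0,0,-1],[0,0,-0.2,0.4,0,0,-1],[0,0,-0.2,0.4,0,0,-1],[0,0,-0.2,0.4,0,0,-1],[0,0,-0.2,0.4,0,0,-1],[0,0,-0.2,0.4,0,0,-1],[0,0,-0.2,0.4,0,0,-1]]' 60
python3 where.py
python3 - <<'E'
from h import *; import cv2
a=cams.grab_frame("scene");cv2.imwrite('pics/s8.png',cv2.resize(a[100:250,210:410],(800,600)))
a=cams.grab_frame("top");cv2.imwrite('pics/t8.png',cv2.resize(a[210:360,280:480],(800,600)))
cv2.imwrite('pics/t8full.png',a)
E
python3 where.py
```

```text
clock: 18.05
eef_pos: [655.1, 48.5, 135.8]
tcp_rot: [-1.574, 0.071, -0.058]
contact_force: [-22.2, 1.5, 11.0]
opening: 0.172
t 18.05 pump xy 104.5 71.7 z 135.8 rot [-1.574  0.071 -0.058] F [-22.2   1.5  11. ] op 0.172 q [0.07 0.54 1.59 0.01 1.08 0.12]
t 18.15 pump xy 104.5 71.7 z 135.9 rot [-1.574  0.071 -0.058] F [-22.2   0.8  11.3] op 0.171 q [0.07 0.54 1.59 0.01 1.08 0.12]
```

View pics/s8.png

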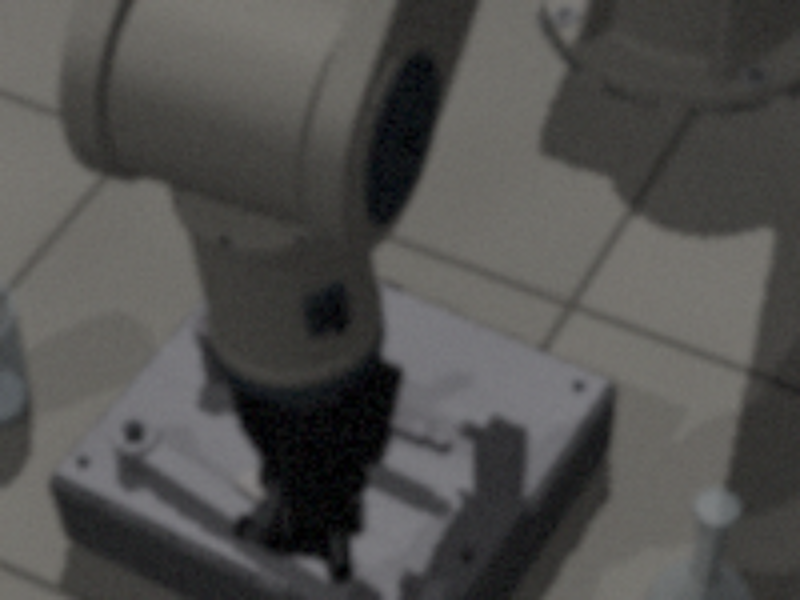

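View pics/t8.png

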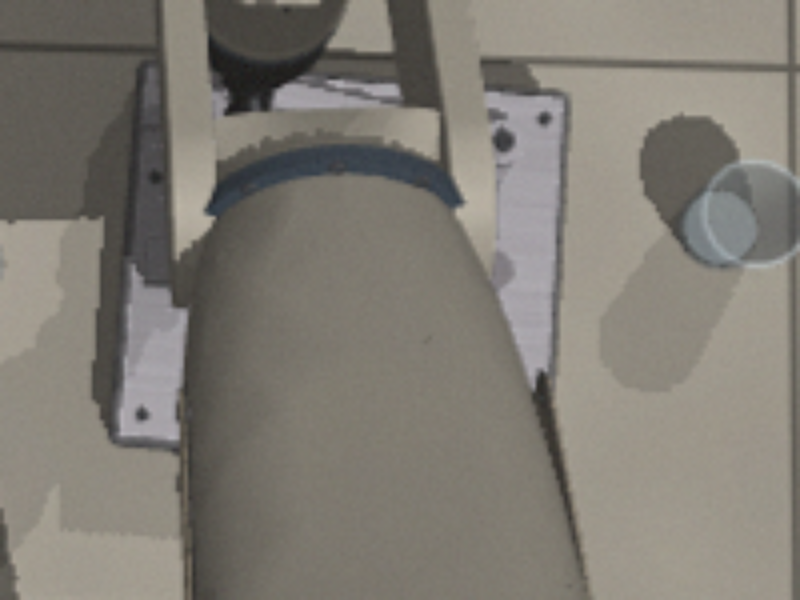

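In the scene view the tensioner arm is swung out to +x with the fingers on its post at (340,570). The keeper nose is still at (437,440), as when shut. Pose and force are steady, so I'm handing in.

```bash
python3 -c "
from rig import order
print(order.sign_off())"; python3 where.py
```

```text
the job is handed in; nothing more can be done
None
the job is handed in; nothing more can be done
```

The keeper bar is shut, and the gripper is holding the tensioner arm back against its stop. I handed the job in at about 18 s of the 48 s allowed; the sign-off gives no verdict.

- **Keeper bar:** I gripped its post, swung it round its arc and pushed it closed until it met the hard stop with 13 N. Pictures after I let go matched an angle of 0. The nose was in the same place in the last picture, allowing for the 3-pixel reading error.
- **Tensioner arm:** I gripped its post and pushed it about 44 mm. The stop is nominally 43 mm from rest, and the force jumped to 26 N there. In the last check it held still, pushing with about 22 N.
- **Bottle, beaker and flask:** I felt no unexpected contact. The beaker looks unmoved in the last top view and the flask in the last scene view. I didn't check the bottle in a late picture, but the arm never went near it.

**Disagreements:**
- The two cameras differed by about 5 mm in pump y, so I worked from the measured contacts.
- The tool tilted about 4° under the final push, and I left it that way.
- The joint angles can't be read directly, so both are inferred from travel, force and pictures.

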